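# Stop the lathe and zero its speed slider

### The arm

A 6-joint arm with a two-finger parallel gripper is mounted at the origin on the work surface. World frame = base frame: x ahead of the robot, y to its left, z up, the work surface at z = 0. Lengths are in m, angles in rad, forces in N, time in s.
With the tool pointing down it reaches from about 0.275 to 0.85 m from the base axis. Payload 5.2 kg.
Tool frame: the origin (TCP) lies on the centre line of the jaws, within the pads' length; the fingertips stand 22 mm ahead of it and the grasp point (between the pads) lies 3 mm ahead of it; z points along the fingers, y is the line along which they close (so a half turn about z gives the same grasp; the last joint's range is limited). The gripper opens to 85 mm and grips with 20 to 120 N. Pads are 22 mm wide; open, the fingers measure 114 mm over their backs; the gripper's body (76 mm by 85 mm) begins 54 mm behind the grasp point. The pads swing forward as they close: fully open they stand 13 mm farther back than shut.
Start: joints at [1.039, 0.259, 1.535, -0, 1.348, -0.203], TCP at [0.178, 0.521, 0.216] pointing down, gripper open.
Joint ranges: [-3.14, 3.14], [-0.91, 2.08], [0.19, 2.58], [-1.22, 4.36], [0.22, 2.71], [-3.12, 3.12]. Speed limits (rad/s): [2.57, 2.57, 3.14, 3.14, 3.14, 3.14].

### API

Orientations are given as a unit quaternion [x, y, z, w].
In Python, from plant import arm, viewer gives the robot as it stands.
- The arm moves only by the tool move_arm, never from a script. Its argument "rows" is a list of rows, each a list of 2 entries, a list of its own where there are three numbers: the shift along the tool's x, y, z in m, then the turn, a rotation vector about the tool's x, y, z in rad. A call has 1 to 20 rows; each row is the pose to reach, as a shift and turn from the pose commanded when the call began, along the tool's axes at that moment; what a row does not reach only later rows make up. A row lasts 1/8 s, in which the tool goes at most 62.5 mm and 10.7 degrees, less where a joint would pass 70% of its speed; a pose out of reach is approached as far as the arm can. A call with a gripper value outside its range is refused whole. "fingers" is the opening, from 0 (shut) to 1 (fully open), set as the call begins (left out, the last holds). The fingers move at their own pace and stop on an object; "newtons" is the grip in N (left out, the last holds). Time passes only in rows, so rows that repeat a pose let the fingers close. It gives the time, the measured TCP pose, the force, the opening and the grip force at its end, in the units of the state.
- arm.get_obs(): the state, without advancing time (a new reading comes with each control period).
- viewer.grab_frame(name): name is "scene" or "top"; returns the picture (420x560x3 uint8, blue, green, red); there is no depth.
- viewer.camera_model(name): a dict with "camera_matrix" (3x3 intrinsics, pixels), "world_to_cam" (4x4, takes a point from world to camera coordinates). Camera axes: x right, y up, looking along -z (the intrinsics and any distortion apply to the point x, -y, -z); pixel columns grow to the right and rows downward; lengths in m; the calibration is good to about 2 mm. A picture is of the moment at which its call begins. camera_model takes no time and is no camera call.
- arm.hand_in(): hands the job in; it is judged then, once.
The state is a dict: "time": time; "joints": joint angles; "dq": joint speeds; "effort": joint torques, N m; "position": TCP position; "eef_rot": TCP orientation; "force": force on the tool from outside, world axes, zero at the start; "torque": the same for the moment, N m; "opening": finger opening in m; "finger_force": force on a finger pad.
Only numpy, scipy, OpenCV 4.12 (cv2) and the standard library are available. Lean on these libraries where they do the work, as an engineer would, in place of code of your own. Each camera call takes 0.05 s, during which the arm holds its last target. There are 200 camera calls.

### The job

On the wood lathe's control panel, first press the wide mushroom-headed stop button right down with the fingertips and let it spring back up; then push the speed slider fully home to its slow end (the end with the shortest bars) and draw the hand away. Press and push gently with shut fingers, do not grip or lift anything, and leave the two small buttons and the turned pieces and tools around the panel alone.

Things in the scene. Friction and masses are not known exactly. Their poses are not given: they have to be found in the camera images.
- panel: Blue box with an aluminium top, 200 (x) x 280 (y) x 60 mm high, fixed to the bench. Origin: centre of its underside; z up, y its long direction. Three buttons in a row at own x = +50 mm, y = -80, 0, +80 mm, in any order. The speed slider's slot runs along own y at x = -35 mm. Six bars printed beside it (x = -88 to -57 mm) get shorter towards own -y, the slow end.
- stop_base: Grey round collar, 40 mm across and 8 mm tall, of the stop button, standing on the panel top. Origin: centre of its underside, on the button's axis, 60 mm above the bench. The stop button is the wide, black mushroom head, 44 mm across, with a flat top about 30 mm across.
- stop_top (a point): Centre of the top of the stop button's head, 30 mm above the panel top when it is up (90 mm above the bench); it moves down with the head.
- stop (a joint): Travel of the stop button in m: 0 up, 0.008 right down. Sprung: it starts to move at 1.8 N, is right down at 6 N, and comes back up by itself.
- start_base: Start button: small round black button, 23 mm across, top 20 mm above the panel, in a grey round collar 34 mm across and 8 mm tall. Origin: centre of the collar's underside, on the panel top. Both small buttons give under 6 N, 8 mm of travel, and must stay untouched.
- jog_base: Jog button: small square black button, 23 mm wide, top 20 mm above the panel, in a grey square collar 34 mm wide and 8 mm tall. Origin: centre of the collar's underside, on the panel top. Both small buttons give under 6 N, 8 mm of travel, and must stay untouched.
- speed_top (a point): Centre of the top of the speed slider's black cap: a block 28 mm (panel x) x 20 mm (panel y) x 26 mm tall, its top 27 mm above the panel top. It slides along panel y in its slot.
- speed (a joint): Place of the speed slider in m: 0 home at the slow end (cap centre at panel y = -50 mm), 0.10 at the fast end (panel y = +50 mm), with a hard stop at each end. Push the cap towards panel -y to lower it. It slides with about 1.5 N of friction and stays where it is left.
- blank_a: Loose turned wooden piece, a squat round of 68 mm diameter, 58 mm tall, 160 g, on a steel disc. Origin: centre of its underside. Stands on the bench to one side of the panel; leave it.
- blank_b: A second such turned piece, 68 mm diameter, 58 mm tall, at the panel's other side; leave it.
- gouge: Loose turning gouge, 280 mm long and 26 mm thick, lying on the bench beyond the panel. Origin: on the bench under it, 130 mm from the handle's end; own x points along it to the steel tip. Leave it.
- chuck_key: Loose steel T-shaped chuck key, 115 mm long, 90 mm across its bar, 16 mm thick, lying on the bench on the robot's side of the panel. Origin: on the bench under its shank, 23 mm from the T-bar end; own x points along the shank. Leave it.
Not all that is in view belongs to the job. Leave any turquoise look-alike of the blank_a alone.

How it is judged:
On the way, in this order (a step that is already met when the one before it is completed fails the run):
1. the stop button is pressed down at least 6 of its 8 mm, with the speed slider not yet home (value of joint stop above 0.006 m and value of joint speed above 0.02 m), for 0.05 s.
2. then, with the stop button up again, the speed slider is home at the slow end, within 5 mm (value of joint speed below 0.005 m and value of joint stop below 0.0015 m), for 0.2 s.
At the end, for the whole second after the job is handed in: The speed slider is within 5 mm of the slow end, the stop button is up (within 1.5 mm), and the turned pieces and tools are at rest within 10 mm of where they were (all of step 2 and distance of each of blank_a, blank_b, gouge, chuck_key from where it was at the start of the episode below 0.01 m and linear speed of each of blank_a, blank_b, gouge, chuck_key below 0.02 m/s); the robot touches nothing.
It fails at once if the start or the jog button is touched (over 1 N) (contact force between any of the fingers, the arm and start_base above 1 N or contact force between any of the fingers, the arm and jog_base above 1 N).
It fails at once if the stop button is struck or leaned on with more than 30 N (contact force between any of the fingers, the arm and stop_base above 30 N).
It fails at once if the panel or its slider is pushed or squeezed with more than 30 N (gripping the cap does this) (contact force between any of the fingers, the arm and panel above 30 N).
It fails at once if a turned piece or tool is moved more than 10 mm or lifted (distance of any of blank_a, blank_b, gouge, chuck_key from where it was at the start of the episode above 0.01 m).
It also fails if it takes over 40 s, if anything falls off the work surface, if the arm or the gripper's body presses on something with over 40 N, if the wrist force passes 120 N, or if a joint passes its speed limit or range.

## Working session

There is one attempt and no reset: what is moved stays moved. The work goes in short steps, Python scripts to look and compute and a tool call to move; the robot and the scene stay as the last step left them, time stands still between calls to the robot, and variables do not carry over. Pictures are saved under pics/ and viewed, at most 10 in all, crops included, and the job is handed in when it is done.

Besides the shell and the picture viewer there is one more tool, called after "Call:" as name(argument=value, ...) on one line, values as JSON. move_arm: Moves the arm, as the interface text tells. Its arguments: {"type":"object","properties":{"rows":{"type":"array","items":{"type":"array"}},"fingers":{"type":"number"},"newtons":{"type":"number"}},"required":["rows"]}

```bash
mkdir -p pics
python3 - <<'E'
from plant import arm, viewer
import cv2
for n in("scene","top"):
    cv2.imwrite(f"pics/{n}0.png",cv2.resize(viewer.grab_frame(n),(800,600),interpolation=cv2.INTER_CUBIC))
    m=viewer.camera_model(n);print(m)
o=arm.get_obs();print(o['time'],o['position'],o['eef_rot'],o['force'])
E
```

```text
{'camera_matrix': array([[495.73341483,   0.        , 283.2269825 ],
       [  0.        , 495.73341483, 208.47689161],
       [  0.        ,   0.        ,   1.        ]]), 'world_to_cam': array([[-0.76440278,  0.64472421, -0.00436747,  0.41354504],
       [-0.39637611, -0.46459024,  0.79185977,  0.18720146],
       [ 0.50850208,  0.60703097,  0.61068735, -1.28500746],
       [ 0.        ,  0.        ,  0.        ,  1.        ]])}
{'camera_matrix': array([[394.94416565,   0.        , 278.54701215],
       [  0.        , 394.94416565, 215.24970909],
       [  0.        ,   0.        ,   1.        ]]), 'world_to_cam': array([[ 0.01020881, -0.9998121 , -0.01647888,  0.04678492],
       [ 0.98459548,  0.00717402,  0.17470052, -0.58728505],
       [-0.17454947, -0.01800851,  0.98448371, -0.88797286],
       [ 0.        ,  0.        ,  0.        ,  1.        ]])}
0.1 [0.17728676 0.52009208 0.21564876] [ 1.63635648e-01  9.86520477e-01 -7.93142094e-04 -3.08132068e-04] [0.18628195 0.57524811 0.09404317]
```

View pics/top0.png

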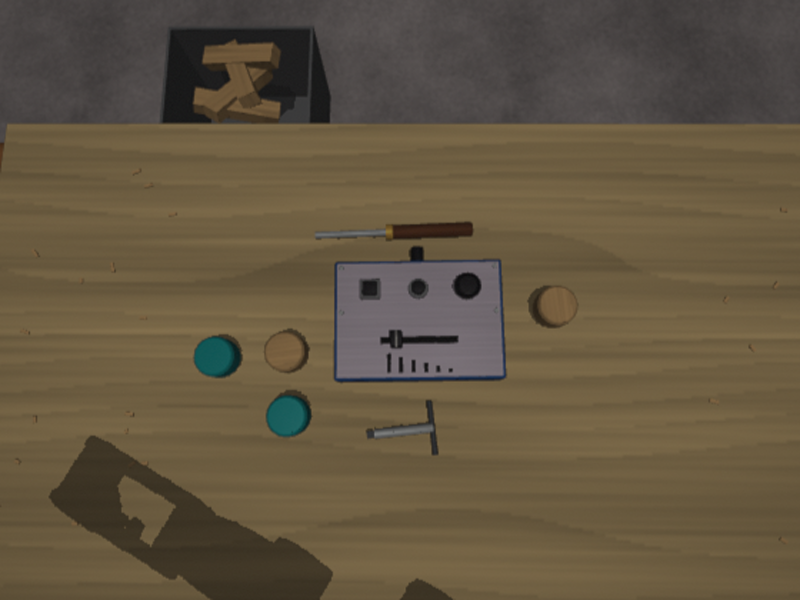

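View pics/scene0.png

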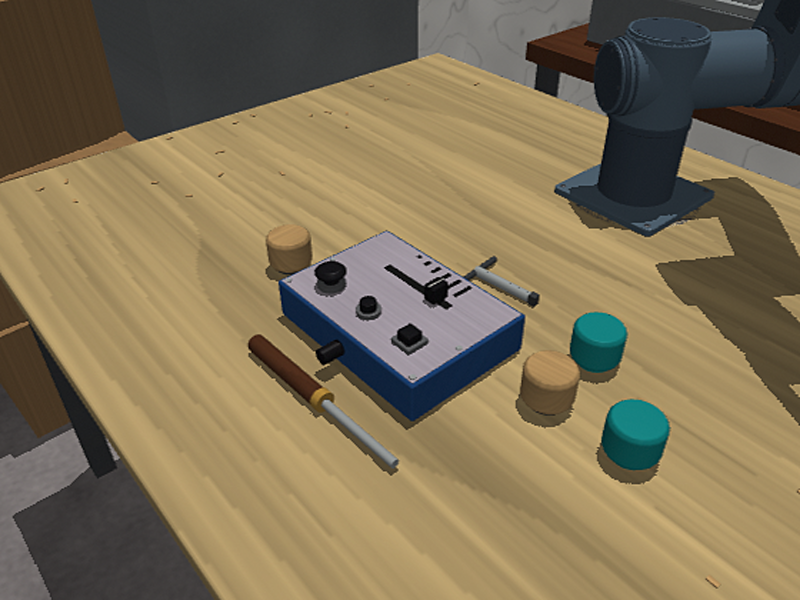

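Top view: the panel spans (335,262)–(505,380), with the stop head at (467,286), the slider cap at (396,339) and the slow end to the right. I'll enlarge both views to get accurate points.

Run:
```python
from plant import viewer
import cv2
a=viewer.grab_frame("top")[175:275,225:365]   # x5.7
cv2.imwrite("pics/topc.png",cv2.resize(a,(784,560),interpolation=cv2.INTER_CUBIC))
b=viewer.grab_frame("scene")[155:305,185:385]
cv2.imwrite("pics/scenec.png",cv2.resize(b,(800,600),interpolation=cv2.INTER_CUBIC))
```

```text
(no output)
```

View pics/topc.png

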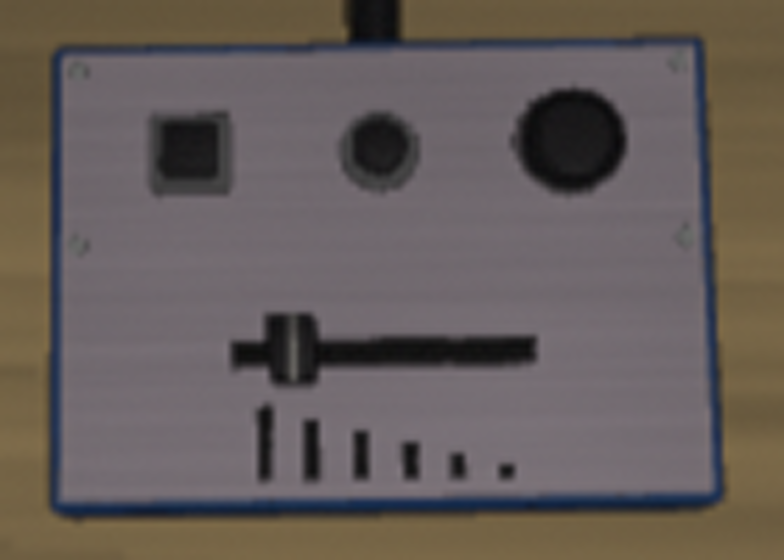

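View pics/scenec.png

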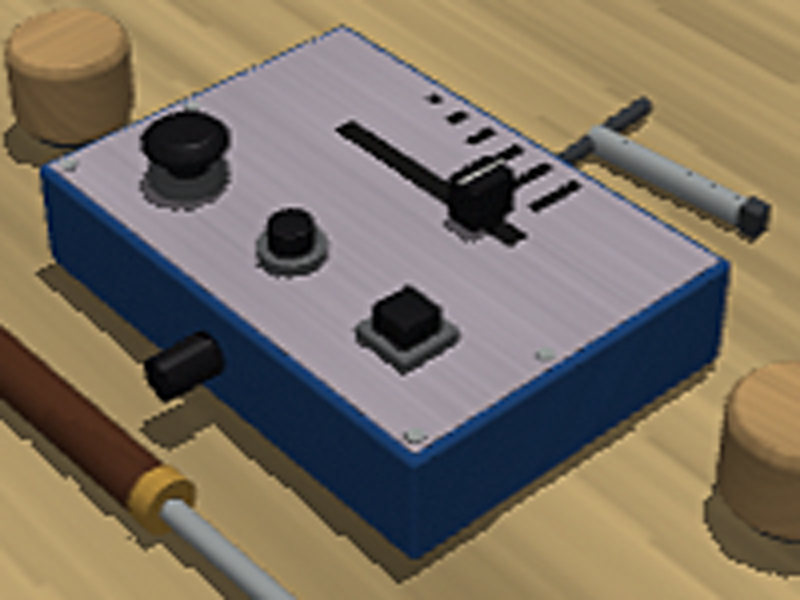

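The top crop shows panel corners at (57,50), (701,40), (719,499) and (56,506), the stop head at (571,140) and the slider cap at (292,348). The scene crop agrees: corners at (42,170), (415,458), (727,262) and (343,26), stop head top at about (186,138), cap top at about (483,180).

```bash
cat > h.py <<'E'
import numpy as np
from plant import viewer
def proj(n,P):
    m=viewer.camera_model(n);P=np.atleast_2d(P)
    c=(m["world_to_cam"]@np.c_[P,np.ones(len(P))].T)[:3]
    p=m["camera_matrix"]@np.array([c[0],-c[1],-c[2]]);return (p[:2]/p[2]).T
def ray(n,px,z):
    m=viewer.camera_model(n);W=m["world_to_cam"];K=m["camera_matrix"]
    d=np.linalg.inv(K)@[px[0],px[1],1];d=W[:3,:3].T@[d[0],-d[1],-d[2]]
    o=-W[:3,:3].T@W[:3,3];return o+d*(z-o[2])/d[2]
T=lambda x,y:(225+(x+.5)/5.6-.5,175+(y+.5)/5.6-.5)
S=lambda x,y:(185+(x+.5)/4-.5,155+(y+.5)/4-.5)
E
python3 - <<'E'
from h import *
from scipy.optimize import least_squares
C=np.array([[.1,.14,.06],[.1,-.14,.06],[-.1,-.14,.06],[-.1,.14,.06]])
t=np.array([T(*p) for p in[(57,50),(701,40),(719,499),(56,506)]])
s=np.array([S(*p) for p in[(415,458),(42,170),(343,26),(727,262)]])
def w(q,P):
    c,n=np.cos(q[2]),np.sin(q[2]);return P@np.array([[c,-n,0],[n,c,0],[0,0,1]]).T+[q[0],q[1],0]
for nm,sel in(("both",(1,1)),("top",(1,0)),("scene",(0,1))):
    f=lambda q:np.r_[sel[0]*(proj("top",w(q,C))-t).ravel(),sel[1]*(proj("scene",w(q,C))-s).ravel()]
    r=least_squares(f,[.5,0,0]);print(nm,r.x,np.abs(r.fun).max())
    print(" stop",w(r.x,np.array([[.05,-.08,.09]])),"home",w(r.x,np.array([[-.035,-.05,.087]])))
print("stop",ray("top",T(571,140),.085),ray("scene",S(186,138),.09))
print("cap",ray("top",T(292,348),.087),ray("scene",S(483,180),.087))
for n,px in(("blank_b",(557,306)),("blank_a",(285,351))): print(n,ray("top",(px[0]*.7,px[1]*.7),.058))
E
```

```text
both [0.56795088 0.01716506 0.02342648] 2.08819304845764
 stop [[ 0.61981111 -0.06164178  0.09      ]] home [[ 0.53413171 -0.03364108  0.087     ]]
top [0.56813662 0.01791511 0.02125059] 1.5473440877322844
 stop [[ 0.61982525 -0.06100437  0.09      ]] home [[ 0.53420697 -0.03281731  0.087     ]]
scene [0.56744823 0.01618172 0.02539255] 1.8910463946760387
 stop [[ 0.61946329 -0.062523    0.09      ]] home [[ 0.533729  -0.0346908  0.087    ]]
stop [ 0.61851798 -0.05907022  0.085     ] [ 0.62385727 -0.05544797  0.09      ]
cap [0.53113634 0.05490129 0.087     ] [0.53587164 0.05852461 0.087     ]
blank_b [ 0.59022627 -0.21042499  0.058     ]
blank_a [0.51206684 0.23613856 0.058     ]
```

Both views agree: stop at about (0.620, -0.060), cap at about (0.533, 0.056), and the heights and reach are plausible. I'll shut the fingers, go above the stop and align the tool's y axis with the panel's.

Call:
move_arm(rows=[[[-0.012, -0.008, 0], [0, 0, -0.007]], [[-0.036, -0.024, 0], [0, 0, -0.021]], [[-0.073, -0.049, 0], [0, 0, -0.042]], [[-0.115, -0.077, 0], [0, 0, -0.067]], [[-0.164, -0.11, 0], [0, 0, -0.095]], [[-0.212, -0.142, 0], [0, 0, -0.124]], [[-0.261, -0.175, 0], [0, 0, -0.152]], [[-0.309, -0.208, 0], [0, 0, -0.18]], [[-0.358, -0.24, 0], [0, 0, -0.208]], [[-0.406, -0.273, 0], [0, 0, -0.237]], [[-0.455, -0.305, 0], [0, 0, -0.265]], [[-0.503, -0.338, 0], [0, 0, -0.293]], [[-0.545, -0.366, 0.01], [0, 0, -0.318]], [[-0.576, -0.387, 0.025], [0, 0, -0.335]], [[-0.597, -0.401, 0.04], [0, 0, -0.348]], [[-0.606, -0.407, 0.055], [0, 0, -0.353]], [[-0.606, -0.407, 0.066], [0, 0, -0.353]], [[-0.606, -0.407, 0.066], [0, 0, -0.353]], [[-0.606, -0.407, 0.066], [0, 0, -0.353]]], fingers=0, newtons=20)

```text
time: 2.58
position: [0.6196, -0.0594, 0.1512]
eef_rot: [-0.013, 1.0, -0.0, 0.0]
force: [0.9, 0.3, 1.0]
opening: 0.0003
finger_force: 0.0
```

Run:
```python
from plant import arm, viewer
import cv2,numpy as np
a=viewer.grab_frame("top")[155:275,225:365]
b=viewer.grab_frame("scene")[125:245,185:345]
o=arm.get_obs();print(o)
cv2.imwrite("pics/c2.png",np.hstack([cv2.resize(a,(360,309)),cv2.resize(b,(412,309))]))
```

```text
{'time': 2.675, 'joints': array([-2.74864152e-01,  4.33506660e-01,  1.44432700e+00,  3.79193361e-05,
        1.26220294e+00, -1.87089832e+00]), 'dq': array([-0.00184133,  0.00321294, -0.00275325,  0.00176323, -0.00143153,
       -0.00013972]), 'effort': array([-6.36151177e-02, -5.31962621e+01, -2.78689796e+01, -3.10411910e-03,
        2.89784242e-03,  1.39274827e-03]), 'position': array([ 0.61991131, -0.05968093,  0.15146067]), 'eef_rot': array([-1.26128388e-02,  9.99920152e-01, -2.03274875e-04,  7.51222015e-04]), 'force': array([ 1.11732784, -0.30265553,  0.67776389]), 'torque': array([ 0.0005923 , -0.03670453, -0.00041855]), 'finger_force': 0.0, 'opening': -0.0005011244848039879}
```

View pics/c2.png

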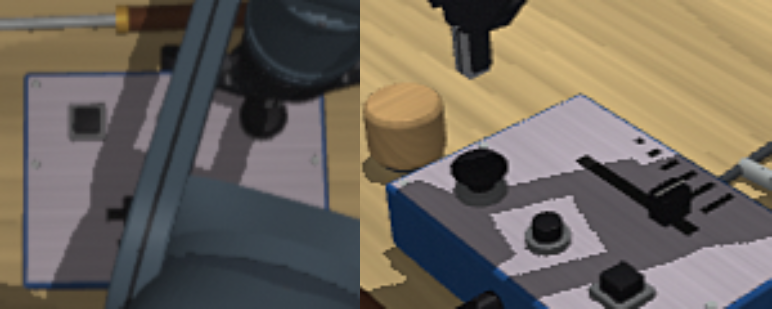

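The right half shows the shut fingertips at (473,72), directly above the stop head at (481,165), and the small buttons are clear. Going down to just above the head, then pressing in small steps.

Call:
move_arm(rows=[[[0, 0, 0.01], [0, 0, 0]], [[0, 0, 0.022], [0, 0, 0]], [[0, 0, 0.032], [0, 0, 0]], [[0, 0, 0.036], [0, 0, 0]], [[0, 0, 0.038], [0, 0, 0]], [[0, 0, 0.04], [0, 0, 0]], [[0, 0, 0.042], [0, 0, 0]], [[0, 0, 0.044], [0, 0, 0]], [[0, 0, 0.045], [0, 0, 0]], [[0, 0, 0.045], [0, 0, 0]]])

```text
time: 3.92
position: [0.6197, -0.0603, 0.1053]
eef_rot: [-0.012, 1.0, 0.0, -0.0]
force: [-0.3, 0.5, 0.1]
opening: -0.0002
finger_force: 0.0
```

Run:
```python
from plant import arm, viewer
import cv2,numpy as np
b=viewer.grab_frame("scene")[145:235,185:305]
o=arm.get_obs();print(o['force'],o['position'])
cv2.imwrite("pics/c3.png",cv2.resize(b,(800,600),interpolation=cv2.INTER_CUBIC))
```

```text
[ 0.61371174 -0.72320741 -0.17978658] [ 0.61972148 -0.06032275  0.10543451]
```

View pics/c3.png

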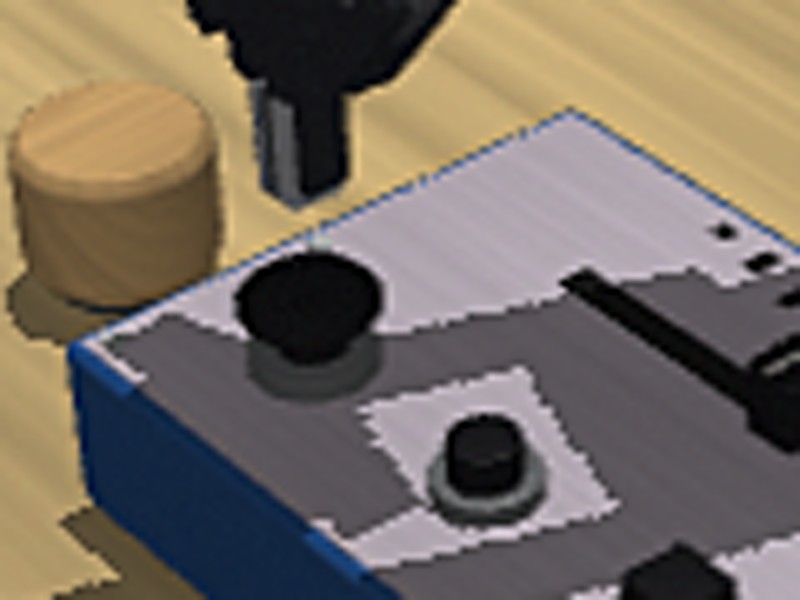

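The fingertips end at (295,205), still clear of the head, whose top is at (312,288), which agrees with the zero force. I'll work out where the tips really are.

Run:
```python
from h import *
from plant import viewer
import cv2
px=lambda x,y:(185+(x+.5)/6.667-.5,145+(y+.5)/6.667-.5)
print("tip px",px(300,202),"head px",px(311,288))
for z in(.083,.09,.1,.11,.12,.13): print(z,proj("scene",[.6197,-.0603,z]),ray("scene",px(300,202),z))
print("head proj",proj("scene",[.620,-.061,.09]),proj("top",[.62,-.061,.09]))
cv2.imwrite("pics/t4.png",cv2.resize(viewer.grab_frame("top")[165:255,255:375],(800,600),interpolation=cv2.INTER_CUBIC))
```

```text
tip px (229.57274636268187, 174.8734813259337) head px (231.22266386680667, 187.77283635818208)
0.083 [[231.67539992 190.16508261]] [ 0.59211014 -0.1063469   0.083     ]
0.09 [[231.42787353 187.19498551]] [ 0.5978033  -0.09743804  0.09      ]
0.1 [[231.07038142 182.90539738]] [ 0.60593639 -0.08471109  0.1       ]
0.11 [[230.70824092 178.56003262]] [ 0.61406949 -0.07198415  0.11      ]
0.12 [[230.34136077 174.15779623]] [ 0.62220258 -0.0592572   0.12      ]
0.13 [[229.9696473  169.69756437]] [ 0.63033567 -0.04653026  0.13      ]
head proj [[231.08820104 187.09362695]] [[327.61370698 198.49782898]]
```

View pics/t4.png

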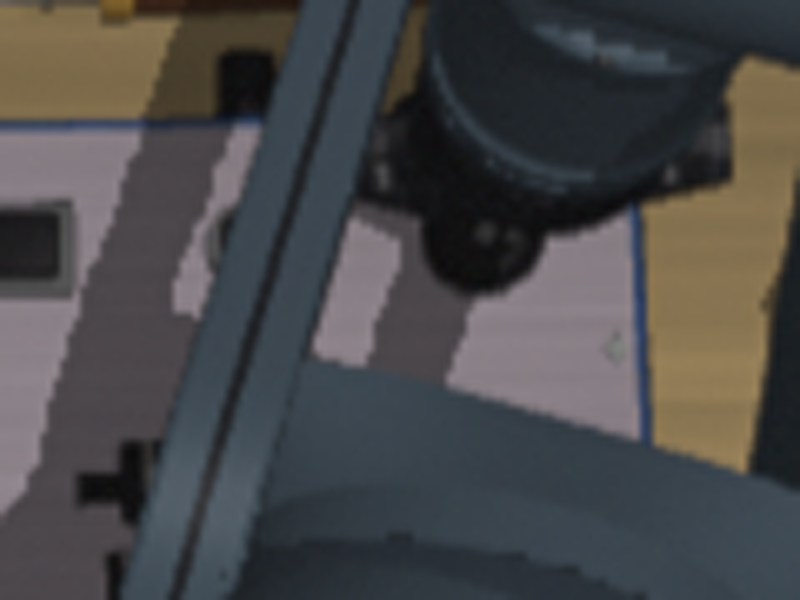

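The projected head matches the picture, but the tips look about 30 mm higher than the nominal tool length gives. I'll feel for contact in small steps instead.

Call:
move_arm(rows=[[[0, 0, 0.003], [0, 0, 0]], [[0, 0, 0.006], [0, 0, 0]], [[0, 0, 0.008], [0, 0, 0]], [[0, 0, 0.008], [0, 0, 0]]])

```text
time: 4.53
position: [0.6195, -0.0603, 0.0971]
eef_rot: [-0.012, 1.0, 0.0, -0.0]
force: [-0.6, 0.3, 0.2]
opening: -0.0
finger_force: 0.0
```

Call:
move_arm(rows=[[[0, 0, 0.003], [0, 0, 0]], [[0, 0, 0.006], [0, 0, 0]], [[0, 0, 0.009], [0, 0, 0]], [[0, 0, 0.01], [0, 0, 0]], [[0, 0, 0.01], [0, 0, 0]]])

```text
time: 5.15
position: [0.6196, -0.0603, 0.0873]
eef_rot: [-0.012, 1.0, 0.0, -0.0]
force: [0.0, 0.5, -0.1]
opening: -0.0
finger_force: 0.0
```

Run:
```python
from plant import arm, viewer
import cv2,numpy as np
b=viewer.grab_frame("scene")[145:235,185:305]
o=arm.get_obs();print(o['force'],o['position'])
cv2.imwrite("pics/c5.png",cv2.resize(b,(800,600),interpolation=cv2.INTER_CUBIC))
```

```text
[ 0.49316022 -0.2490422   0.11052386] [ 0.61972836 -0.06032326  0.08742377]
```

View pics/c5.png

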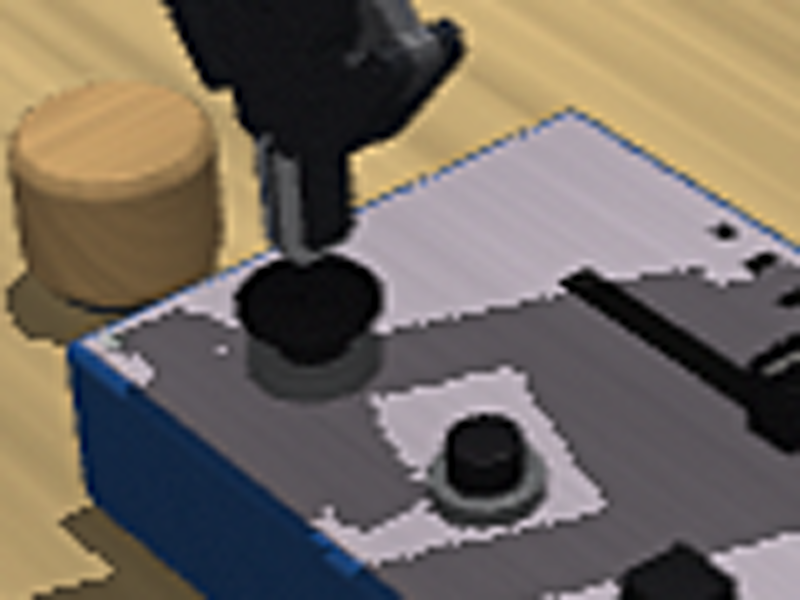

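The tip is at (302,258), just above the head top centre at (311,288), so there is about 10 mm still to go before contact.

Call:
move_arm(rows=[[[0, 0, 0.003], [0, 0, 0]], [[0, 0, 0.006], [0, 0, 0]], [[0, 0, 0.008], [0, 0, 0]], [[0, 0, 0.01], [0, 0, 0]], [[0, 0, 0.012], [0, 0, 0]], [[0, 0, 0.012], [0, 0, 0]]])

```text
time: 5.95
position: [0.6197, -0.0603, 0.0753]
eef_rot: [-0.012, 1.0, -0.0, -0.0]
force: [-0.4, 0.1, -0.0]
opening: 0.0002
finger_force: 0.0
```

Call:
move_arm(rows=[[[0, 0, 0.0015], [0, 0, 0]], [[0, 0, 0.003], [0, 0, 0]], [[0, 0, 0.003], [0, 0, 0]]])

```text
time: 6.32
position: [0.6198, -0.0603, 0.0726]
eef_rot: [-0.012, 1.0, -0.0, 0.0]
force: [-0.9, 0.1, 3.8]
opening: -0.0001
finger_force: 1.5
```

Contact: 3.8 N at z = 0.0726, so the head top is met at TCP z ≈ 0.076. The press continues.

Call:
move_arm(rows=[[[0, 0, 0.0015], [0, 0, 0]], [[0, 0, 0.003], [0, 0, 0]], [[0, 0, 0.0045], [0, 0, 0]], [[0, 0, 0.0045], [0, 0, 0]], [[0, 0, 0.0045], [0, 0, 0]]])

```text
time: 6.95
position: [0.6198, -0.0604, 0.0681]
eef_rot: [-0.012, 1.0, -0.0, 0.0]
force: [-0.8, 0.7, 5.1]
opening: 0.0001
finger_force: 2.6
```

Call:
move_arm(rows=[[[0, 0, 0.001], [0, 0, 0]], [[0, 0, 0.0015], [0, 0, 0]], [[0, 0, 0.0015], [0, 0, 0]], [[0, 0, 0.0015], [0, 0, 0]]])

```text
time: 7.45
position: [0.6199, -0.0604, 0.0672]
eef_rot: [-0.012, 1.0, -0.0, 0.0]
force: [-2.0, 0.5, 8.2]
opening: -0.0001
finger_force: 4.1
```

The button is bottomed at 8.2 N. The tips therefore sit about 15 mm above the reported TCP. Rising, then crossing to beyond the cap on its +y side.

Call:
move_arm(rows=[[[0, 0, -0.003], [0, 0, 0]], [[0, 0, -0.009], [0, 0, 0]], [[0, 0, -0.018], [0, 0, 0]], [[0, 0, -0.03], [0, 0, 0]], [[0, 0, -0.042], [0, 0, 0]], [[0.006, 0.011, -0.047], [0, 0, 0]], [[0.018, 0.035, -0.047], [0, 0, 0]], [[0.032, 0.062, -0.047], [0, 0, 0]], [[0.046, 0.089, -0.047], [0, 0, 0]], [[0.06, 0.116, -0.047], [0, 0, 0]], [[0.072, 0.14, -0.047], [0, 0, 0]], [[0.081, 0.157, -0.047], [0, 0, 0]], [[0.085, 0.165, -0.047], [0, 0, 0]], [[0.085, 0.165, -0.047], [0, 0, 0]], [[0.085, 0.165, -0.047], [0, 0, 0]]])

```text
time: 9.32
position: [0.5312, 0.102, 0.1134]
eef_rot: [-0.012, 1.0, -0.0, 0.0]
force: [0.4, -1.4, -0.4]
opening: 0.0001
finger_force: 0.0
```

Run:
```python
from h import *
from plant import arm, viewer
import cv2,numpy as np
o=arm.get_obs();print(o['force'],o['position'])
b=viewer.grab_frame("scene")[130:280,200:400]
cv2.imwrite("pics/c6.png",cv2.resize(b,(800,600),interpolation=cv2.INTER_CUBIC))
p=o['position'];f=lambda P:(proj("scene",P)-[200,130])*4
print("tip",f([p[0],p[1],p[2]+.0148]),"land",f([p[0],p[1],.068]),"cap",f([.533,.056,.087]))
```

```text
[ 0.37996325 -1.38184676 -0.35181231] [0.53118468 0.10202536 0.11341797]
tip [[497.77934111 244.11965914]] land [[491.69936909 350.67743608]] cap [[422.42787725 273.66976826]]
```

View pics/c6.png

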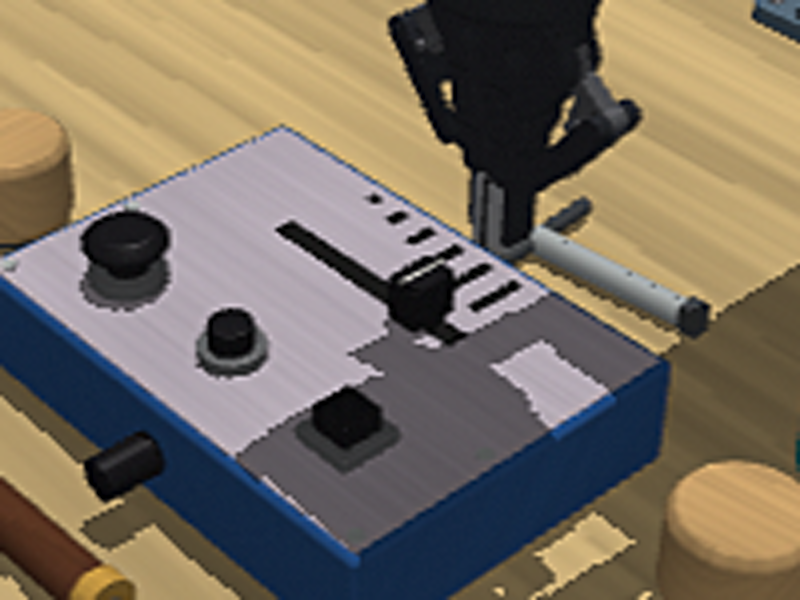

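The tips at (500,252) are in line with the slot, beyond the cap at (422,275), and the stop is back up. I'll go down to tip height of about 70 mm.

Call:
move_arm(rows=[[[0, 0, 0.008], [0, 0, 0]], [[0, 0, 0.02], [0, 0, 0]], [[0, 0, 0.034], [0, 0, 0]], [[0, 0, 0.046], [0, 0, 0]], [[0, 0, 0.054], [0, 0, 0]], [[0, 0, 0.058], [0, 0, 0]], [[0, 0, 0.058], [0, 0, 0]], [[0, 0, 0.058], [0, 0, 0]]])

```text
time: 10.38
position: [0.5311, 0.1026, 0.0558]
eef_rot: [-0.012, 1.0, -0.0, 0.0]
force: [-0.2, 0.2, 0.3]
opening: -0.0002
finger_force: 0.0
```

Call:
move_arm(rows=[[[0, -0.004, 0], [0, 0, 0]], [[0, -0.009, 0], [0, 0, 0]], [[0, -0.014, 0], [0, 0, 0]], [[0, -0.019, 0], [0, 0, 0]], [[0, -0.024, 0], [0, 0, 0]], [[0, -0.029, 0], [0, 0, 0]], [[0, -0.035, 0], [0, 0, 0]], [[0, -0.041, 0], [0, 0, 0]], [[0, -0.048, 0], [0, 0, 0]], [[0, -0.055, 0], [0, 0, 0]], [[0, -0.062, 0], [0, 0, 0]], [[0, -0.069, 0], [0, 0, 0]], [[0, -0.076, 0], [0, 0, 0]], [[0, -0.083, 0], [0, 0, 0]], [[0, -0.09, 0], [0, 0, 0]], [[0, -0.095, 0], [0, 0, 0]], [[0, -0.099, 0], [0, 0, 0]], [[0, -0.102, 0], [0, 0, 0]], [[0, -0.102, 0], [0, 0, 0]]])

```text
time: 12.75
position: [0.5333, 0.0002, 0.0554]
eef_rot: [-0.012, 1.0, -0.0, 0.0]
force: [0.2, -1.1, -0.1]
opening: -0.0002
finger_force: 0.0
```

Call:
move_arm(rows=[[[0, -0.002, 0], [0, 0, 0]], [[0, -0.004, 0], [0, 0, 0]], [[0, -0.006, 0], [0, 0, 0]], [[0, -0.008, 0], [0, 0, 0]], [[0, -0.009, 0], [0, 0, 0]]])

```text
time: 13.38
position: [0.5335, -0.0085, 0.0554]
eef_rot: [-0.012, 1.0, -0.0, 0.0]
force: [1.3, 1.1, -0.2]
opening: -0.0
finger_force: 0.8
```

Run:
```python
from plant import arm, viewer
import cv2,numpy as np
from h import *
o=arm.get_obs();print(o['force'],o['position'])
b=viewer.grab_frame("scene")[130:280,200:400]
cv2.imwrite("pics/c7.png",cv2.resize(b,(800,600),interpolation=cv2.INTER_CUBIC))
print((proj("scene",[.534,-.0337,.087])-[200,130])*4)
```

```text
[ 1.29448119  1.08847212 -0.15649006] [ 0.53354558 -0.00854062  0.05543549]
[[299.03688329 192.42974348]]
```

View pics/c7.png

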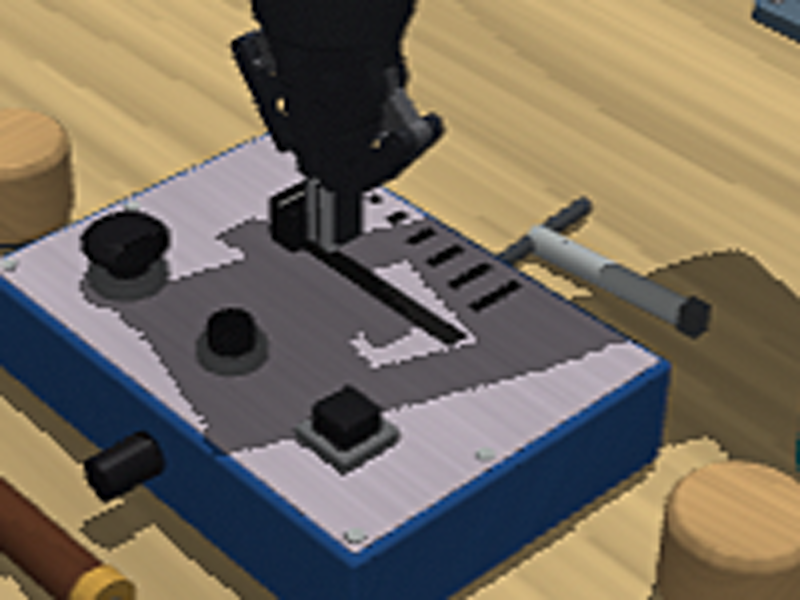

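The cap is in contact near home, at about (297,195) against the predicted (299,192), with only friction force so far. Next, feeling for the hard stop.

Call:
move_arm(rows=[[[0, -0.001, 0], [0, 0, 0]], [[0, -0.002, 0], [0, 0, 0]], [[0, -0.002, 0], [0, 0, 0]]])

```text
time: 13.8
position: [0.5335, -0.0092, 0.0555]
eef_rot: [-0.012, 1.0, 0.001, 0.0]
force: [1.0, 7.1, -0.7]
opening: -0.0001
finger_force: 3.4
```

The hard stop is reached (7 N, position stalled). Backing off along the slot, then up.

Call:
move_arm(rows=[[[0, 0.002, 0], [0, 0, 0]], [[0, 0.008, 0], [0, 0, 0]], [[0, 0.016, 0], [0, 0, 0]], [[0, 0.022, 0], [0, 0, 0]], [[0, 0.024, -0.008], [0, 0, 0]], [[0, 0.024, -0.024], [0, 0, 0]], [[0, 0.024, -0.045], [0, 0, 0]], [[0, 0.024, -0.07], [0, 0, 0]], [[0, 0.024, -0.1], [0, 0, 0]], [[0, 0.024, -0.125], [0, 0, 0]], [[0, 0.024, -0.14], [0, 0, 0]], [[0, 0.024, -0.145], [0, 0, 0]], [[0, 0.024, -0.145], [0, 0, 0]], [[0, 0.024, -0.145], [0, 0, 0]]])

```text
time: 15.55
position: [0.5323, 0.0137, 0.1994]
eef_rot: [-0.012, 1.0, 0.0, -0.001]
force: [0.6, -0.8, 0.8]
opening: 0.0001
finger_force: 0.0
```

Run:
```python
from plant import arm, viewer
from h import *
import cv2
o=arm.get_obs();print(o['force'],o['position'])
# cap check without viewing: dark columns around the slot, scene image, near home cap
b=viewer.grab_frame("scene")[160:200,255:320].max(2)
for r in b[::2]: print(''.join('#' if v<45 else '.' for v in r))
print(proj("scene",[.534,-.0337,.087])-[255,160])
print(arm.hand_in())
```

```text
[ 0.58260421 -0.83596613  0.75527485] [0.53225482 0.01369345 0.19936423]
.................................................................
.................................................................
.................................................................
.................................................................
.................................................................
.................................................................
.................................................................
.................................................................
...................##............................................
...............##....######......................................
............##....#########...........#..........................
............###############......................................
.............##############...............####...................
.............##############......................................
.............#############........................###............
..............############.....................###...............
.................############............................####....
........................########....................######.......
...........................########..................#..........#
..............................#########......................####
[[19.75922082 18.10743587]]
the job is handed in; nothing more can be done
None
```

I pressed the stop button right down (8 N) and let it spring back up. I then pushed the speed slider against its slow-end stop (7 N), drew the hand clear, and handed the job in at about 16 s; no verdict came back.

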